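# Clear the jammed soap carton from the gravity dispenser and feed it again

## Robot

A 6-joint arm with a two-finger parallel gripper is mounted at the origin on a cart in front of the work surface, level with it; the furniture and walls round the work are solid. World frame = base frame: x ahead of the robot, y to its left, z up, the work surface at z = 0. Lengths are in m, angles in rad, forces in N, time in s.
With the tool pointing down it reaches from about 0.275 to 0.975 m from the base axis. Payload 8.4 kg.
Tool frame: the origin (TCP) lies at the very end of the fingers, on their centre line; the grasp point (between the pads) lies 19 mm behind it; z points along the fingers, y is the line along which they close (so a half turn about z gives the same grasp; the last joint's range is limited). The gripper opens to 92 mm and grips with 3 to 60 N. Pads are 20 mm wide; open, the fingers measure 128 mm over their backs; the gripper's body (75 mm by 189 mm) begins 69 mm behind the grasp point.
Start: joints at [1.171, 0.353, 1.633, -0, 1.155, -0.002], TCP at [0.242, 0.576, 0.215] pointing down, gripper open.
Joint ranges: [-2.63, 2.63], [-0.92, 2.1], [0.06, 2.66], [-1.3, 4.44], [0, 2.69], [-3.02, 3.02]. Speed limits (rad/s): [2.22, 2.22, 2.79, 3.14, 3.14, 3.14].

## Interface

Orientations are given as a rotation vector (axis times angle).
In Python, from cell import robot gives the robot as it stands.
- The arm moves only by the tool move_arm, never from a script. Its argument "motion" is a list that holds one entry, the list of rows, each a list of 7 numbers: the shift along the world's x, y, z in m, then the turn, a rotation vector about the world's x, y, z in degrees, then the closure, from 0 (fully open) to 1 (shut). A call has 1 to 20 rows; each row shifts and turns the commanded pose from where the row before left it; what a row does not reach is not made up. A row lasts 1/12 s, in which the tool goes at most 41.7 mm and 7.16 degrees, less where a joint would pass 70% of its speed; a pose out of reach is approached as far as the arm can. A call with a gripper value outside its range is refused whole. The fingers move at their own pace and stop on an object; "squeeze" is the grip in N (left out, the last holds). Time passes only in rows, so rows that do not move let the fingers close. It gives the time, the measured TCP pose, the force, the opening and the grip force at its end, in the units of the state.
- robot.observe(): the state, without advancing time (a new reading comes with each control period).
- robot.get_image(name): name is "scene" or "top" or "wrist"; returns a dict with "img" (384x512x3 uint8, red, green, blue), "camera_matrix" (3x3 intrinsics, pixels), "position" and "rotation" of the camera in the world; the wrist camera has in their place "hand_eye" (4x4, takes a point from camera to tool coordinates, whose origin is the TCP and whose axes are the flange's). Camera axes: x right, y up, looking along -z (the intrinsics and any distortion apply to the point x, -y, -z); pixel columns grow to the right and rows downward; lengths in m; the calibration is good to about 2 mm. A picture is of the moment at which its call begins: read the wrist's pose just before it. There is no depth.
- robot.job_done(): hands the job in; it is judged then, once.
The state is a dict: "t": time; "joint_pos": joint angles; "joint_vel": joint speeds; "tau": joint torques, N m; "position": TCP position; "ee_rot": TCP orientation; "wrist_force": force on the tool from outside, world axes, zero at the start; "moment": the same for the moment, N m; "opening": finger opening in m; "grasp_force": force on a finger pad.
Only numpy, scipy, OpenCV 4.12 (cv2) and the standard library are available. Lean on these libraries where they do the work, as an engineer would, in place of code of your own. Each camera call takes 0.05 s, during which the arm holds its last target. There are 200 camera calls.

## Task

A soap carton has turned crosswise in the sloping chute of the plywood dispenser and is stuck above the neck, under the lips. Push it back up the chute until it lies flat in the level loading bay at the top, lift it out there, then feed it in again lengthwise so that it slides down and ends lying flat in the pick-up tray at the foot. Leave the goods lying round the dispenser where they are.

Things in the scene. Friction and masses are not known exactly. Their poses are not given: they have to be found in the camera images.
- chute: the fixed plywood gravity dispenser of waxed wood (friction about 0.15: a carton slides down the slope by itself). Origin on the table under the loading bay; x points up the chute (high bay at the right, low pick-up tray at the left), y across it, away from the robot, z up. Along its x: level bay -42 to +62 mm, slope of 28 deg from -42 down to -170 mm, tray sloping at 14 deg from -170 down to -276 mm. All walls are 8 mm thick
- chute_bay (a point): point on the loading bay's level floor, mid width, 42 mm uphill of the crest, 106 mm above the table; axes as the dispenser's. The bay is 108 mm wide inside, too narrow to turn a carton in, its side walls 12 mm high; at its upper end, 62 mm from this point, it is open
- chute_crest (a point): point mid width on the crest, where the bay's level floor turns into the 28 deg slope; axes as the dispenser's (level). The upper slope is 108 mm wide inside between walls 46 mm high
- chute_neck (a point): point mid width on the sloping floor where the walls begin to taper from 108 mm to the 62 mm wide neck, 38 mm (level) farther down; axes as the dispenser's (level). Lips stand in 8 mm over the floor from both side walls, their underside 41 mm off it, from 32 mm uphill to 30 mm downhill of this point; they hold a crosswise carton down, the middle is open above
- chute_board (a point): middle of the lower edge of the name board that spans the chute above the slope: 10 mm thick along x, 50 mm high, lower edge 274 mm above the table and about 190 mm above the slope below it, 39 mm downhill of the crest; its two posts stand 176 mm apart, clear of the walls; axes as the dispenser's
- chute_tray (a point): centre of the pick-up tray's floor, 62 mm wide and 109 mm long inside, 25 mm above the table, sloping down at 14 deg to an end stop 22 mm high at the low end; side walls 12 mm high; x up along the tray's floor, z square off it
- carton: the stuck soap carton, kraft cardboard with a pale paper band round its middle: 50 mm (its x) by 100 mm (its y) by 34 mm (its z), about 150 g; origin at the centre of its underside. At the start it lies across the chute on the slope (its y roughly along the dispenser's y), its lower long side caught between the tapering walls
- carton_mid (a point): centre of the stuck carton's volume; axes as the carton's
- stock_a: a like carton lying flat on the table to the right of the dispenser, the nearer of two; not to be moved. Origin at the centre of its underside
- stock_b: the farther of the two like cartons on the table to the right; not to be moved. Origin at the centre of its underside
- coasters_sun: tied stack of mustard crochet coasters, 132 mm across, 37 mm high, on the table to the left; not to be moved. Origin at the centre of its underside
- coasters_plum: tied stack of purple crochet coasters, 115 mm across, 28 mm high, on the table at the left front corner; not to be moved. Origin at the centre of its underside

How it is judged:
On the way, in this order (a step that is already met when the one before it is completed fails the run):
1. the carton lies flat in the loading bay (x of carton_mid in the frame of chute_bay between -0.037 and 0.06 m and z of carton_mid in the frame of chute_bay between 0.012 and 0.022 m and angle between carton's own z axis and vertical below 0.12 rad), for 0.2 s.
2. the carton is lifted clear of the bay (z of carton_mid in the frame of chute_bay above 0.04 m), for 0.1 s.
3. the carton is lengthwise at the head of the chute (x of carton_mid in the frame of chute_bay between -0.13 and 0.05 m and y of carton_mid in the frame of chute_bay between -0.03 and 0.03 m and z of carton_mid in the frame of chute_bay below 0.034 m and angle between the y axis of carton and the x axis of chute, either way round below 0.7 rad), for 0.05 s.
At the end, for the whole second after the job is handed in: The carton lies flat on the pick-up tray's floor, at rest, lengthwise (within 0.2 rad), its centre within 15 mm along and 12 mm across of the tray's centre, having been pushed up into the bay, lifted out, and fed in lengthwise from the top; the other goods lie within 30 mm of where they were (x of carton_mid in the frame of chute_tray between -0.015 and 0.015 m and y of carton_mid in the frame of chute_tray between -0.012 and 0.012 m and z of carton_mid in the frame of chute_tray between 0.012 and 0.022 m and angle between the y axis of carton and the x axis of chute_tray, either way round below 0.2 rad and angle between the z axis of carton and the z axis of chute_tray, either way round below 0.12 rad and linear speed of carton below 0.02 m/s); the robot touches nothing.
It fails at once if goods lying round the dispenser are pushed about (moved over 30 mm) (distance of any of stock_a, stock_b, coasters_sun, coasters_plum from where it was at the start of the episode above 0.03 m).
It also fails if it takes over 59 s, if anything falls off the work surface, if the arm or the gripper's body presses on something with over 40 N, if the wrist force passes 120 N, or if a joint passes its speed limit or range.

## Working session

There is one attempt and no reset: what is moved stays moved. The work goes in short steps, Python scripts to look and compute and a tool call to move; the robot and the scene stay as the last step left them, time stands still between calls to the robot, and variables do not carry over. Pictures are saved under pics/ and viewed, at most 10 in all, crops included, and the job is handed in when it is done.

Besides the shell and the picture viewer there is one more tool, called after "Request:" by a JSON object that holds its "api" and its "payload", one argument or row to a line. move_arm: Moves the arm, as the interface text tells. Its arguments: {"type":"object","properties":{"motion":{"type":"array"},"squeeze":{"type":"number"}},"required":["motion"]}

```bash
mkdir -p pics; ls; cat > h.py <<'E'
import numpy as np, cv2
from cell import robot
from scipy.spatial.transform import Rotation as R
def shot(cam,fn=None):
    s=robot.observe(); d=robot.get_image(cam)
    if fn: cv2.imwrite('pics/'+fn,d['img'][:,:,::-1])
    K=np.array(d['camera_matrix'])
    if cam=='wrist':
        H=np.array(d['hand_eye']); T=np.eye(4); T[:3,:3]=R.from_rotvec(s['ee_rot']).as_matrix(); T[:3,3]=s['position']
        W=T@H; p,Q=W[:3,3],W[:3,:3]
    else: p,Q=np.array(d['position']),np.array(d['rotation'])
    return d['img'],(K,p,Q,d)
def ray(c,u,v):
    K,p,Q=c[:3]; r=np.linalg.inv(K)@[u,v,1]; r=Q@[r[0],-r[1],-r[2]]; return p,r/np.linalg.norm(r)
def onz(c,u,v,z):
    p,r=ray(c,u,v); return p+r*(z-p[2])/r[2]
def tri(c1,a,c2,b):
    p,r=ray(c1,*a); q,s=ray(c2,*b)
    t=np.linalg.lstsq(np.c_[r,-s],q-p,rcond=None)[0]; A=p+r*t[0]; B=q+s*t[1]
    return (A+B)/2,np.linalg.norm(A-B)
def proj(c,X):
    K,p,Q=c[:3]; x=Q.T@(np.array(X)-p); x=K@[x[0],-x[1],-x[2]]; return x[:2]/x[2]
E
python3 - <<'E'
from h import *
for n in ['scene','top']:
    i,c=shot(n,n+'0.png'); print(n,c[0],c[1],c[2],[k for k in c[3]])
s=robot.observe(); print({k:np.round(v,3) for k,v in s.items()})
E
```

```text
pics
scene [[452.74111004   0.         260.89612878]
 [  0.         452.74111004 190.50060849]
 [  0.           0.           1.        ]] [-0.40968257 -0.75672371  1.06056096] [ 0.88108927 -0.4237364  -0.77913076] ['img', 'camera_matrix', 'position', 'rotation']
top [[471.70269966   0.         252.57735944]
 [  0.         471.70269966 183.63497997]
 [  0.           0.           1.        ]] [0.24084832 0.0606252  1.535482  ] [ 0.16455222 -0.16082964 -1.53218685] ['img', 'camera_matrix', 'position', 'rotation']
{'t': np.float64(0.1), 'joint_pos': array([ 1.171,  0.354,  1.634, -0.   ,  1.155, -0.002]), 'joint_vel': array([ 0.   , -0.001, -0.001, -0.   , -0.   , -0.001]), 'tau': array([ 2.0000e-03, -5.9491e+01, -3.3494e+01,  7.0000e-02,  1.8000e-02,
       -0.0000e+00]), 'position': array([0.242, 0.576, 0.214]), 'ee_rot': array([-6.210e-01, -3.079e+00,  2.000e-03]), 'wrist_force': array([-0.848,  0.81 , -0.059]), 'moment': array([ 0.009, -0.009, -0.03 ]), 'grasp_force': np.float64(0.0), 'opening': np.float64(0.092)}
```

```bash
sed -i "s/np.array(d\['rotation'\])/R.from_rotvec(d['rotation']).as_matrix()/" h.py; python3 -c "
import cv2
for n in ['scene0','top0']:
    i=cv2.imread(f'pics/{n}.png'); cv2.imwrite(f'pics/{n}b.png',cv2.resize(i,(800,600),interpolation=cv2.INTER_CUBIC))"
```

```text
(no output)
```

View pics/scene0b.png

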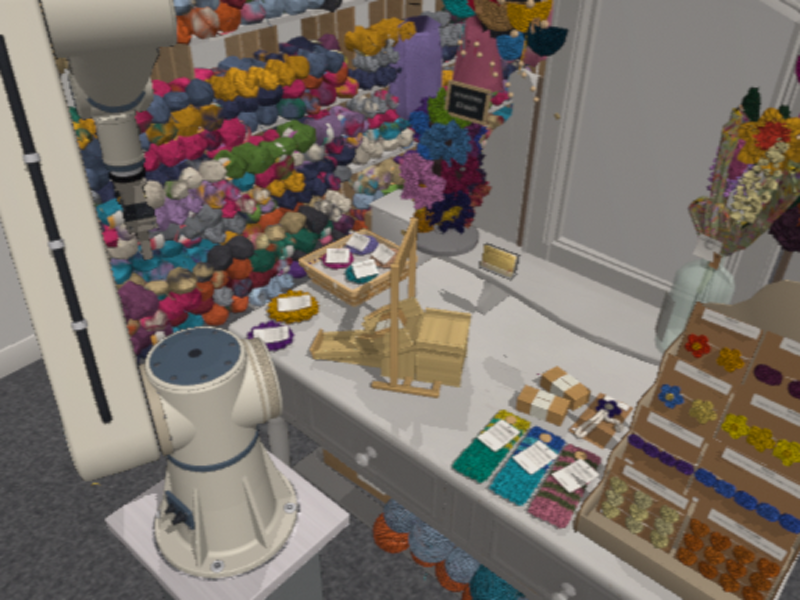

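View pics/top0b.png

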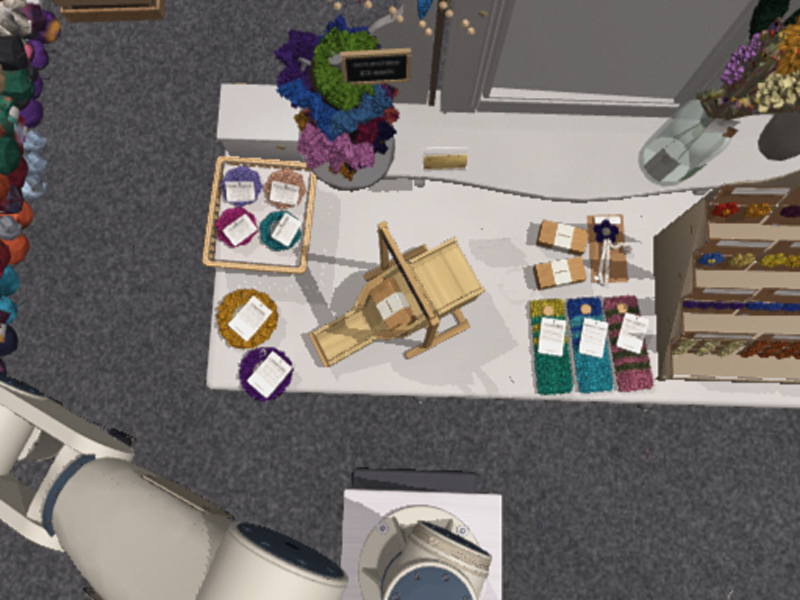

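```bash
python3 - <<'E'
from h import *
_,c=shot('top'); k=.64
for n,u,v,z in [('bayfar',455,238,.118),('baynear',485,290,.118),('trayL',310,334,.03),('trayR',322,365,.03),('carton',393,305,.08),('boardfar',383,228,.324),('boardnear',432,316,.324),('stock_a',558,272,.034),('stock_b',562,236,.034),('sun',247,319,.037),('plum',266,373,.028)]:
    print(n,np.round(onz(c,u*k,v*k,z),3))
w=robot.get_image('wrist'); print(w['hand_eye'],w['camera_matrix'])
i=cv2.imread('pics/top0.png')[135:240,190:320]; j=cv2.imread('pics/scene0.png')[130:265,190:320]
a=cv2.resize(i,(600,485),interpolation=cv2.INTER_CUBIC); cv2.imwrite('pics/topc.png',a)
E
```

```text
bayfar [ 0.644 -0.048  0.118]
baynear [ 0.54  -0.109  0.118]
trayL [0.454 0.24  0.03 ]
trayR [0.391 0.212 0.03 ]
carton [0.511 0.071 0.08 ]
boardfar [0.599 0.091 0.324]
boardnear [0.449 0.004 0.324]
stock_a [ 0.601 -0.271  0.034]
stock_b [ 0.679 -0.281  0.034]
sun [0.48  0.371 0.037]
plum [0.371 0.326 0.028]
[[ 4.83205088e-05  9.66739759e-01  2.55762069e-01  7.14857346e-02]
 [ 9.99999896e-01  6.94126307e-05 -4.51296215e-04 -1.13995671e-05]
 [-4.54039112e-04  2.55762064e-01 -9.66739655e-01 -1.70313471e-01]
 [ 0.00000000e+00  0.00000000e+00  0.00000000e+00  1.00000000e+00]] [[293.04004637   0.         256.32774568]
 [  0.         293.04004637 188.45104073]
 [  0.           0.           1.        ]]
```

View pics/topc.png

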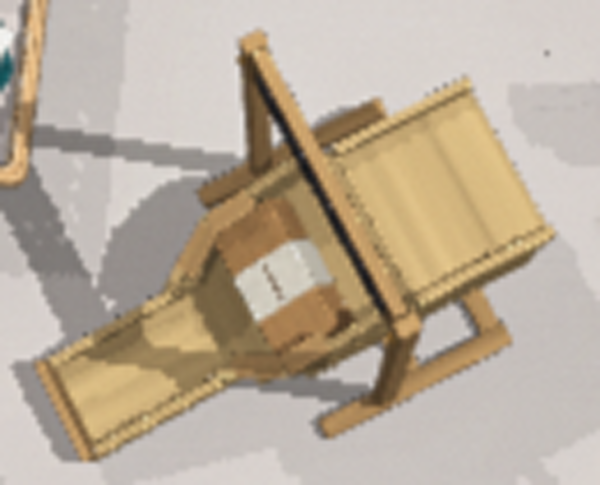

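```bash
cat >> h.py <<'E'
E
python3 - <<'E'
from h import *
_,c=shot('top'); k=130/600
P={n:onz(c,190+u*k,135+v*k,z) for n,u,v,z in [('bf',470,83,.118),('bn',552,235,.118),('tl',38,367,.034),('tr',90,460,.034),('pf',253,40,.324),('pn',405,322,.324)]}
for n in P: print(n,P[n].round(4))
b=(P['bf']+P['bn'])/2; t=(P['tl']+P['tr'])/2; m=(P['pf']+P['pn'])/2
print('len',np.linalg.norm((b-t)[:2]),'yaw',np.degrees(np.arctan2(*(b-t)[[1,0]])),'yaws across',[np.degrees(np.arctan2(*(P[x]-P[y])[[1,0]]))-90 for x,y in [('bf','bn'),('tl','tr'),('pf','pn')]])
print('widths',[np.linalg.norm((P[x]-P[y])[:2]) for x,y in [('bf','bn'),('tl','tr'),('pf','pn')]])
y=np.arctan2(*(b-t)[[1,0]]); ex=np.array([np.cos(y),np.sin(y)])
print('origin from bay',b[:2]-.062*ex,'from tray',t[:2]+.284*ex,'from board',m[:2]+.081*ex)
E
```

```text
bf [ 0.6416 -0.0501  0.118 ]
bn [ 0.5387 -0.1062  0.118 ]
tl [0.4509 0.2404 0.034 ]
tr [0.3876 0.201  0.034 ]
pf [0.6051 0.092  0.324 ]
pn [0.4426 0.0005 0.324 ]
len 0.34424219554348306 yaw -60.23521240575025 yaws across [np.float64(-61.41405431652041), np.float64(-58.09345190282827), np.float64(-60.60156900251131)]
widths [np.float64(0.11723345136740766), np.float64(0.07462746938704004), np.float64(0.18645310848910918)]
origin from bay [ 0.55935586 -0.02432458] from tray [ 0.5602285  -0.02585048] from board [ 0.56404547 -0.02408212]
```

Request:
{"api": "move_arm", "payload": {
  "motion": [
    [[0.015,-0.029,0,0,0,-6.25,0],[0.015,-0.029,0,0,0,-6.25,0],[0.015,-0.029,0,0,0,-6.25,0],[0.015,-0.029,0,0,0,-6.25,0],[0.015,-0.029,0,0,0,-6.25,0],[0.015,-0.029,0,0,0,-6.25,0],[0.015,-0.029,0,0,0,0,0],[0.015,-0.029,0,0,0,0,0],[0.015,-0.029,0,0,0,0,0],[0.015,-0.029,0,0,0,0,0],[0.015,-0.029,0,-5.8,-3.3,0,0],[0.015,-0.029,0,-5.8,-3.3,0,0],[0.015,-0.029,0,-5.8,-3.3,0,0.3],[0.015,-0.029,0,-5.8,-3.3,0,0.6],[0.015,-0.029,0,-5.8,-3.3,0,0.6],[0,0,0,0,0,0,0.6]]
  ],
  "squeeze": 20
}}

```text
t: 1.58
position: [0.4668, 0.1386, 0.2133]
ee_rot: [1.306, 2.254, -0.402]
wrist_force: [-1.0, 0.8, -0.5]
opening: 0.067
grasp_force: 0.0
```

```bash
python3 - <<'E'
from h import *
import pickle
out={}
for n in ['wrist','top','scene']:
    i,c=shot(n,n+'1.png'); out[n]=(i,c)
pickle.dump(out,open('v1.pkl','wb'))
i=out['wrist'][0]; cv2.imwrite('pics/w1.png',cv2.resize(i[:,:,::-1],(800,600),interpolation=cv2.INTER_CUBIC))
s=robot.observe(); print(R.from_rotvec(s['ee_rot']).as_matrix().round(3), s['joint_pos'])
E
```

```text
[[-0.415  0.869  0.27 ]
 [ 0.727  0.495 -0.476]
 [-0.547 -0.001 -0.837]] [ 0.69984209  0.2059347   1.98519052 -0.6292806   1.15321134  0.50299049]
```

View pics/w1.png

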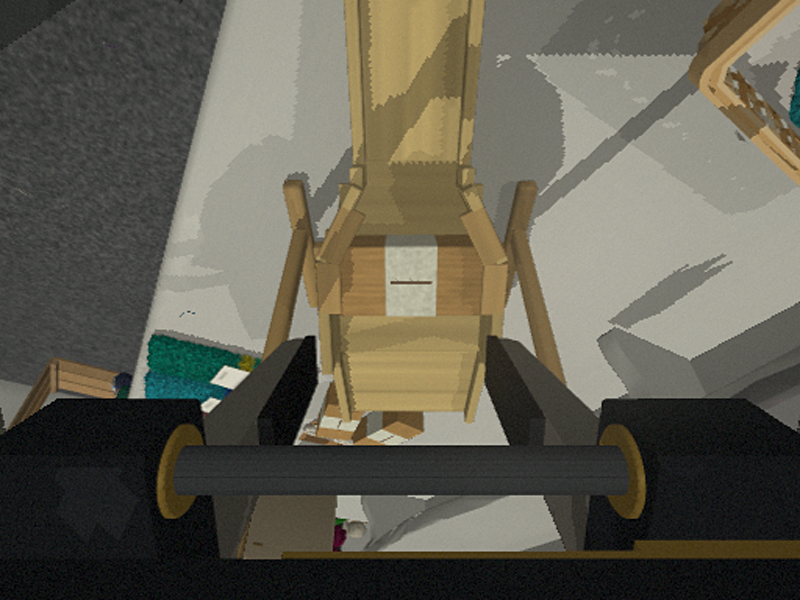

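```bash
cat >> h.py <<'E'
O=np.array([.561,-.025,0]); YAW=np.radians(-60.3)
C=np.array([[np.cos(YAW),-np.sin(YAW),0],[np.sin(YAW),np.cos(YAW),0],[0,0,1]])
def ch(X): return (C.T@(np.asarray(X)-O))
def wd(X): return C@np.asarray(X)+O
E
python3 - <<'E'
from h import *
import pickle
o=pickle.load(open('v1.pkl','rb')); W=o['wrist'][1]; T=o['top'][1]
k=130/600; f=.64
for n,w,t in [('FU',(436,316),(305,238)),('NU',(386,316),(330,282)),('ND',(386,246),(262,318)),('FD',(436,246),(236,278)),('bayF',(474,420),(470,83)),('bayN',(344,420),(552,235))]:
    X,e=tri(W,(w[0]*f,w[1]*f),T,(190+t[0]*k,135+t[1]*k)); print(n,(ch(X)*1000).round(1),round(e*1000,1))
E
```

```text
FU [-85.4  20.9 107.9] 7.6
NU [-84.3 -14.3 107.1] 5.7
ND [-134.5  -12.6   87.5] 3.7
FD [-137.8   19.9   91. ] 4.9
bayF [ 62.   63.5 115.9] 10.8
bayN [ 60.2 -56.9 117.3] 5.3
```

```bash
python3 - <<'E'
from h import *
import pickle
o=pickle.load(open('v1.pkl','rb')); W=o['wrist'][1]; T=o['top'][1]
k=130/600; f=.64
a=np.radians(28); n=np.array([-np.sin(a),0,np.cos(a)]); p0=np.array([-.042,0,.106])
def pl(c,u,v,h):
    p,r=ray(c,u,v); p=ch(p); r=C.T@r; return p+r*((p0+h*n-p)@n)/(r@n)
for m,u,v,h in [('downbot',411,237,0),('ND',386,246,.034),('FD',436,246,.034),('NU',386,316,.034),('FU',436,316,.034),('nearend up',342,316,.034),('farend up',480,316,.034)]:
    X=pl(W,u*f,v*f,h); print('W',m,(X*1000).round(1), 's',round(-(X-p0)@[np.cos(a),0,np.sin(a)]*1000,1))
for m,u,v in [('FU',305,238),('NU',330,282),('ND',262,318),('FD',236,278)]:
    X=pl(T,190+u*k,135+v*k,.034); print('T',m,(X*1000).round(1),'s',round(-(X-p0)@[np.cos(a),0,np.sin(a)]*1000,1))
# crest & board projections into wrist
for q in [(-.042,0,.106),(.062,.062,.118),(.062,-.062,.118),(-.27,0,.012),(-.276,.035,.034)]: print(q,(proj(W,wd(q))/f).round(0))
E
```

```text
W downbot [-121.1    6.4   63.9] s 89.6
W ND [-138.9  -10.6   93. ] s 91.6
W FD [-139.    22.2   93. ] s 91.7
W NU [-94.9 -11.  116.4] s 41.8
W FU [-95.   23.6 116.4] s 41.9
W nearend up [-94.8 -41.5 116.5] s 41.7
W farend up [-95.   54.1 116.3] s 42.0
T FU [-87.   14.8 120.6] s 32.9
T NU [-86.3 -19.2 120.9] s 32.1
T ND [-135.5  -15.6   94.8] s 87.8
T FD [-138.2   17.    93.4] s 90.8
(-0.042, 0, 0.106) [402. 347.]
(0.062, 0.062, 0.118) [467. 421.]
(0.062, -0.062, 0.118) [336. 421.]
(-0.27, 0, 0.012) [403. -27.]
(-0.276, 0.035, 0.034) [471. -29.]
```

Request:
{"api": "move_arm", "payload": {
  "motion": [
    [[-0.005,0.0107,-0.01,-5.82,-3.32,0,1],[-0.005,0.0107,-0.01,-5.82,-3.32,0,1],[-0.005,0.0107,-0.01,-5.82,-3.32,0,1],[-0.005,0.0107,-0.01,-5.82,-3.32,0,1],[0,0,-0.021,0,0,0,1],[0,0,-0.021,0,0,0,1],[0,0,-0.021,0,0,0,1],[0,0,0,0,0,0,1],[0,0,0,0,0,0,1]]
  ]
}}

```text
t: 2.48
position: [0.4468, 0.1842, 0.1115]
ee_rot: [1.084, 1.865, -0.63]
wrist_force: [0.3, -0.0, 0.0]
opening: 0.0005
grasp_force: 0.0
```

```bash
sed -i 's/O=np.array(.*/O=np.array([.5635,-.0235,0])/' h.py; cat > st.py <<'E'
from h import *
s=robot.observe(); M=R.from_rotvec(s['ee_rot']).as_matrix(); print('t',s['t'],'ch',(ch(s['position'])*1000).round(1),'z',(C.T@M[:,2]).round(3),'y',(C.T@M[:,1]).round(3),'F',np.round(s['wrist_force'],1),'q',np.round(s['joint_pos'],2),'open',s['opening'],s['grasp_force'])
E
python3 st.py
```

```text
Traceback (most recent call last):
  File "st.py", line 1, in <module>
    from h import *
  File "h.py", line 24, in <module>
    C=np.array([[np.cos(YAW),-np.sin(YAW),0],[np.sin(YAW),np.cos(YAW),0],[0,0,1]])
                        ^^^
NameError: name 'YAW' is not defined
```

```bash
sed -i 's/^O=.*/O=np.array([.5635,-.0235,0]); YAW=np.radians(-60.3)/' h.py; python3 st.py; python3 -c "
from h import *
i,_=shot('wrist'); j,_=shot('top'); k=cv2.resize(j[120:250,180:330],(577,500),interpolation=3)
a=np.zeros((600,800,3),np.uint8); a[:300,:400]=cv2.resize(i,(400,300)); a[:350,400:]=cv2.resize(j[125:240,190:320],(400,350),interpolation=3)
cv2.imwrite('pics/v2.png',a[:350,:,::-1])"
```

```text
t 2.4833 ch [-238.2    1.6  111.5] z [ 0.867 -0.002 -0.498] y [ 0.001  1.    -0.002] F [ 0.3 -0.   0. ] q [ 1.    0.65  1.97 -0.91  1.34  1.09] open 0.0005176576915232296 0.0
```

View pics/v2.png

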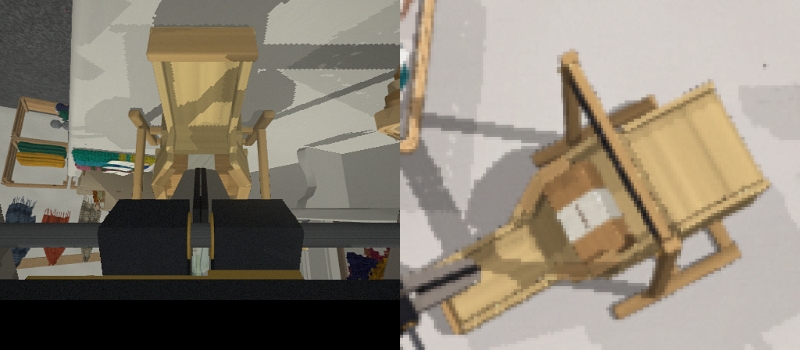

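Request:
{"api": "move_arm", "payload": {
  "motion": [
    [[0.0053,-0.0098,-0.0064,0,0,0,1],[0.0053,-0.0098,-0.0064,0,0,0,1],[0.0053,-0.0098,-0.0064,0,0,0,1],[0.0053,-0.0098,-0.0064,0,0,0,1],[0.0053,-0.0098,-0.0064,0,0,0,1],[0.0053,-0.0098,-0.0064,0,0,0,1],[0.0053,-0.0098,-0.0064,0,0,0,1],[0.0053,-0.0098,-0.0064,0,0,0,1],[0,0,0,0,0,0,1],[0,0,0,0,0,0,1]]
  ]
}}

```text
t: 3.42
position: [0.4894, 0.1046, 0.06]
ee_rot: [1.083, 1.864, -0.63]
wrist_force: [-0.5, -0.8, -0.4]
opening: 0.0002
grasp_force: 0.0
```

```bash
python3 st.py
```

```text
t 3.4167 ch [-148.    -0.8   60. ] z [ 0.868 -0.002 -0.497] y [ 0.002  1.    -0.002] F [-0.5 -0.8 -0.4] q [ 0.84  0.72  2.04 -1.08  1.2   1.18] open 0.00021084182050258292 0.0
```

Request:
{"api": "move_arm", "payload": {
  "motion": [
    [[0.0026,-0.0046,0.0028,0,0,0,1],[0.0026,-0.0046,0.0028,0,0,0,1],[0.0026,-0.0046,0.0028,0,0,0,1],[0.0026,-0.0046,0.0028,0,0,0,1],[0.0026,-0.0046,0.0028,0,0,0,1],[0.0026,-0.0046,0.0028,0,0,0,1],[0.0026,-0.0046,0.0028,0,0,0,1]]
  ]
}}

```text
t: 4.0
position: [0.508, 0.073, 0.0804]
ee_rot: [1.083, 1.864, -0.627]
wrist_force: [-0.7, 1.6, 0.3]
opening: 0.0004
grasp_force: 0.6
```

```bash
python3 st.py; python3 -c "
from h import *
i,_=shot('wrist'); j,_=shot('top'); m,_=shot('scene')
a=np.zeros((350,800,3),np.uint8); a[:,:400]=cv2.resize(m[150:255,190:310],(400,350),interpolation=3); a[:350,400:]=cv2.resize(j[125:240,190:320],(400,350),interpolation=3)
cv2.imwrite('pics/v3.png',a[:,:,::-1])"
```

```text
t 4.0 ch [-111.3   -0.3   80.4] z [ 0.867 -0.    -0.498] y [ 0.  1. -0.] F [-0.7  1.6  0.3] q [ 0.77  0.68  2.07 -1.13  1.19  1.15] open 0.00036002301921248924 0.6427302626667597
```

View pics/v3.png

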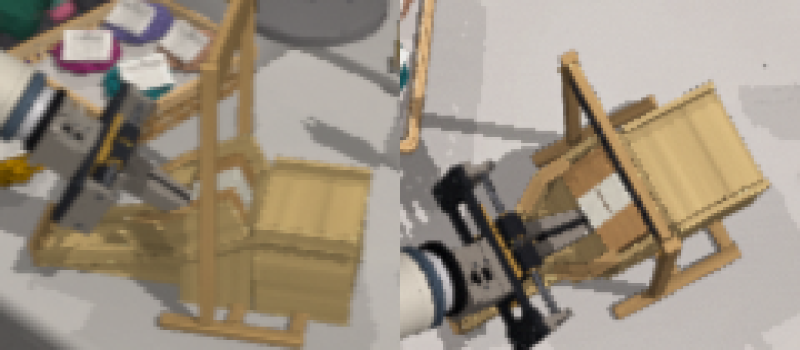

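Request:
{"api": "move_arm", "payload": {
  "motion": [
    [[0.0026,-0.0046,0.0028,0,0,0,1],[0.0026,-0.0046,0.0028,0,0,0,1],[0.0026,-0.0046,0.0028,0,0,0,1],[0.0026,-0.0046,0.0028,0,0,0,1],[0.0026,-0.0046,0.0028,0,0,0,1],[0.0026,-0.0046,0.0028,0,0,0,1],[0.0026,-0.0046,0.0028,0,0,0,1],[0.0026,-0.0046,0.0028,0,0,0,1],[0.0026,-0.0046,0.0028,0,0,0,1],[0.0026,-0.0046,0.0028,0,0,0,1],[0.0026,-0.0046,0.0028,0,0,0,1],[0.0026,-0.0046,0.0028,0,0,0,1],[0,0,0,0,0,0,1],[0,0,0,0,0,0,1],[0,0,0,0,0,0,1]]
  ]
}}

```text
t: 5.4
position: [0.5389, 0.0181, 0.1136]
ee_rot: [1.083, 1.864, -0.628]
wrist_force: [-0.0, -0.1, -0.1]
opening: 0.0006
grasp_force: 0.0
```

```bash
python3 st.py; python3 -c "
from h import *
i,_=shot('wrist'); j,_=shot('top'); m,_=shot('scene')
a=np.zeros((350,800,3),np.uint8); a[:,:400]=cv2.resize(m[150:255,190:310],(400,350),interpolation=3); a[:350,400:]=cv2.resize(j[125:240,190:320],(400,350),interpolation=3)
cv2.imwrite('pics/v4.png',a[:,:,::-1])"
```

```text
t 5.4 ch [-48.4  -0.8 113.6] z [ 0.867 -0.001 -0.498] y [ 0.001  1.    -0.001] F [-0.  -0.1 -0.1] q [ 0.64  0.6   2.1  -1.22  1.16  1.08] open 0.0005766831317472363 0.0
```

View pics/v4.png

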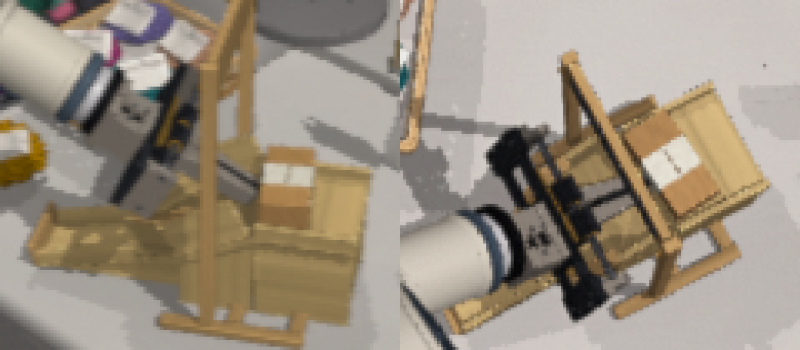

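```bash
cat >> h.py <<'E'
def band(img,x0,x1,y0,y1):
    h=cv2.cvtColor(img,cv2.COLOR_RGB2HSV)[y0:y1,x0:x1]
    m=((h[...,1]<45)&(h[...,2]>150)).astype(np.uint8)
    n,l,s,c=cv2.connectedComponentsWithStats(m); k=1+np.argmax(s[1:,4]); return s[k,4],s[k,:4]+[x0,y0,0,0],c[k]+[x0,y0]
E
python3 - <<'E'
from h import *
j,T=shot('top'); m,S=shot('scene')
print(band(j,265,295,165,195),band(m,262,292,190,215))
for u,v in [(671,165),(672,108),(718,190)]:
    print((ch(onz(T,190+(u-400)*.325,125+v*.3286,.140))*1000).round(1))
for u,v in [(313,147),(313,168),(313,222),(288,173)]: print('S',(ch(onz(S,190+u*.3,150+v*.3,.140))*1000).round(1))
E
```

```text
(np.int32(170), array([269, 170,  18,  17]), array([277.52941176, 177.62941176])) (np.int32(103), array([266, 190,  26,   9]), array([279.23300971, 192.93203883]))
[-19.4  -2.6 140. ]
[  9.5  48.5 140. ]
[  9.3 -46.5 140. ]
S [  4.   56.1 140. ]
S [  9.6  20.  140. ]
S [ 23.2 -66.9 140. ]
S [-13.9   5.9 140. ]
```

Request:
{"api": "move_arm", "payload": {
  "motion": [
    [[-0.0119,0.0208,0.0136,0,0,0,1],[-0.0119,0.0208,0.0136,0,0,0,1],[-0.0119,0.0208,0.0136,0,0,0,1],[-0.0119,0.0208,0.0136,0,0,0,1],[0,0,0.035,0,0,0,1],[0,0,0.035,6.15,3.51,0,1],[0,0,0.035,6.15,3.51,0,1],[0,0,0.035,6.15,3.51,0,1],[0,0,0.035,6.15,3.51,0,1],[0,0,0.035,6.15,3.51,0,1],[0,0,0.035,6.15,3.51,0,1],[0.0124,-0.0217,0,6.15,3.51,0,1],[0.0124,-0.0217,0,6.15,3.51,0,1],[0.0124,-0.0217,0,6.15,3.51,0,1],[0.0124,-0.0217,0,6.15,3.51,0,1],[0.0124,-0.0217,0,6.15,3.51,0,1],[0.0124,-0.0217,0,6.15,3.51,0,1],[0,0,0,0,0,0,1],[0,0,0,0,0,0,1]]
  ]
}}

```text
t: 7.23
position: [0.5652, -0.0298, 0.4089]
ee_rot: [-1.39, -2.38, -0.292]
wrist_force: [-0.6, 0.7, -0.1]
opening: 0.0004
grasp_force: 0.0
```

```bash
python3 st.py; python3 - <<'E'
from h import *
j,T=shot('top'); 
b=band(j,265,295,165,195); print(b,(ch(onz(T,*b[2],.14))*1000).round(1))
E
```

```text
t 7.2333 ch [  6.3  -1.7 408.9] z [-0.413 -0.005 -0.911] y [ 0.003  1.    -0.007] F [-0.6  0.7 -0.1] q [-0.24  0.31  1.35  0.31  1.78 -0.74] open 0.00041230604464790894 0.0
(np.int32(169), array([269, 170,  18,  17]), array([277.5147929 , 177.60946746])) [-18.5   2.6 140. ]
```

Request:
{"api": "move_arm", "payload": {
  "motion": [
    [[-0.0007,0.002,-0.034,0,0,0,1],[-0.0007,0.002,-0.034,0,0,0,1],[-0.0007,0.002,-0.034,0,0,0,1],[-0.0007,0.002,-0.034,0,0,0,1],[-0.0054,0.0095,-0.0242,0,0,0,1],[-0.0054,0.0095,-0.0242,0,0,0,1],[-0.0054,0.0095,-0.0242,0,0,0,1],[-0.0054,0.0095,-0.0242,0,0,0,1],[-0.0054,0.0095,-0.0242,0,0,0,1],[-0.0054,0.0095,-0.0242,0,0,0,1],[0,0,0,0,0,0,1]]
  ]
}}

```text
t: 8.2
position: [0.5255, 0.0412, 0.1291]
ee_rot: [-1.38, -2.388, -0.289]
wrist_force: [-0.5, -0.6, -0.3]
opening: 0.0
grasp_force: 0.0
```

```bash
python3 st.py
```

```text
t 8.2 ch [-75.   -0.9 129.1] z [-0.411 -0.008 -0.912] y [-0.006  1.    -0.006] F [-0.5 -0.6 -0.3] q [-0.14  0.46  1.77  0.35  1.21 -0.84] open 6.190859819255067e-07 0.0
```

Request:
{"api": "move_arm", "payload": {
  "motion": [
    [[0.0029,-0.0051,-0.003,0,0,0,1],[0.0029,-0.0051,-0.003,0,0,0,1],[0.0029,-0.0051,-0.003,0,0,0,1],[0.0029,-0.0051,0,0,0,0,1],[0.0029,-0.0051,0,0,0,0,1],[0.0029,-0.0051,0,0,0,0,1],[0.0029,-0.0051,0,0,0,0,1],[0.0029,-0.0051,0,0,0,0,1],[0.0029,-0.0051,0,0,0,0,1],[0.0029,-0.0051,0,0,0,0,1],[0.0029,-0.0051,0,0,0,0,1],[0,0,0,0,0,0,1]]
  ]
}}

```text
t: 9.2
position: [0.562, -0.0192, 0.1219]
ee_rot: [-1.387, -2.389, -0.293]
wrist_force: [-0.5, -0.1, 0.1]
opening: -0.0002
grasp_force: 0.0
```

```bash
python3 st.py; python3 - <<'E'
from h import *
j,T=shot('top'); m,S=shot('scene')
b=band(j,270,315,160,200); print(b,(ch(onz(T,*b[2],.14))*1000).round(1))
a=np.zeros((350,800,3),np.uint8); a[:,:400]=cv2.resize(m[150:255,190:310],(400,350),interpolation=3); a[:350,400:]=cv2.resize(j[125:240,190:320],(400,350),interpolation=3)
cv2.imwrite('pics/v5.png',a[:,:,::-1])
E
```

```text
t 9.2 ch [ -4.5   0.8 121.9] z [-0.408 -0.002 -0.913] y [-0.001  1.    -0.002] F [-0.5 -0.1  0.1] q [-0.23  0.52  1.67  0.32  1.26 -0.89] open -0.00018269245966778347 0.0
(np.int32(24), array([295, 195,   6,   5]), array([297.79166667, 197.29166667])) [  6.5 -79.2 140. ]
```

View pics/v5.png

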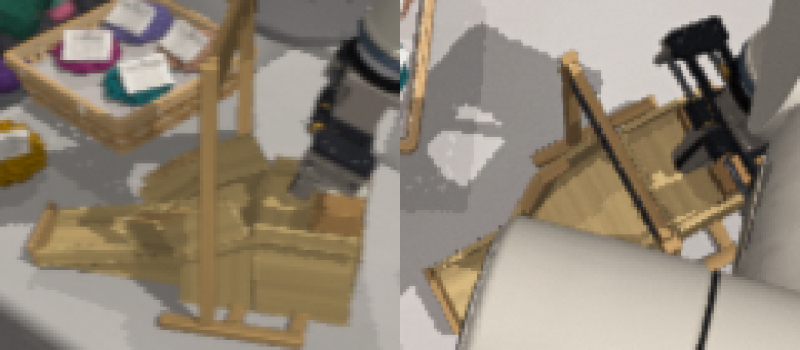

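Request:
{"api": "move_arm", "payload": {
  "motion": [
    [[-0.0025,0.0043,0,0,0,0,1],[-0.0025,0.0043,0,0,0,0,1],[0.0051,-0.0089,0.0228,0,0,0,1],[0.0051,-0.0089,0.0228,0,0,0,1],[0.0051,-0.0089,0.0228,0,0,0,0.5],[0.0051,-0.0089,0.0228,0,0,0,0],[0.0017,-0.003,0.005,-5.2,-3.0,0,0],[0.0017,-0.003,0.005,-5.2,-3.0,0,0],[0.0017,-0.003,0.005,-5.2,-3.0,0,0],[0.0017,-0.003,0.005,-5.2,-3.0,0,0],[0,0,0,0,0,-7,0],[0,0,0,0,0,-7,0],[0,0,0,0,0,-7,0],[0,0,0,0,0,-7,0],[0,0,0,0,0,-7,0],[0,0,0,0,0,-7,0],[0,0,0,0,0,-7,0],[0,0,0,0,0,-7,0],[0,0,0,0,0,-7,0],[0,0,0,0,0,-7,0]]
  ]
}}

```text
t: 10.97
position: [0.5828, -0.0563, 0.2332]
ee_rot: [-2.852, -1.313, -0.002]
wrist_force: [0.4, 0.1, 0.1]
opening: 0.0919
grasp_force: 0.0
```

Request:
{"api": "move_arm", "payload": {
  "motion": [
    [[0,0,0,0,0,-7,0],[0,0,0,0,0,-7,0],[0,0,0,0,0,-6,0],[0,0,0,0,0,0,0],[0,0,0,0,0,0,0]]
  ]
}}

```text
t: 11.38
position: [0.583, -0.0565, 0.2332]
ee_rot: [-3.033, -0.812, -0.003]
wrist_force: [-0.3, -0.2, -0.5]
opening: 0.0921
grasp_force: 0.0
```

```bash
python3 st.py; python3 - <<'E'
from h import *
i,W=shot('wrist','w6.png'); cv2.imwrite('pics/w6b.png',cv2.resize(i[:,:,::-1],(768,576),interpolation=3))
j,T=shot('top')
b=band(j,270,315,155,200); print(b,(ch(onz(T,*b[2],.14))*1000).round(1))
E
```

```text
t 11.3833 ch [ 38.4   0.6 233.2] z [-0.001  0.002 -1.   ] y [ 1.     0.005 -0.001] F [-0.3 -0.2 -0.5] q [-0.1   0.27  1.7   0.    1.17  0.95] open 0.09214210184219965 0.0
(np.int32(726), array([277, 155,  38,  40]), array([293.80716253, 172.07575758])) [ 33.5  -5.4 140. ]
```

View pics/w6b.png

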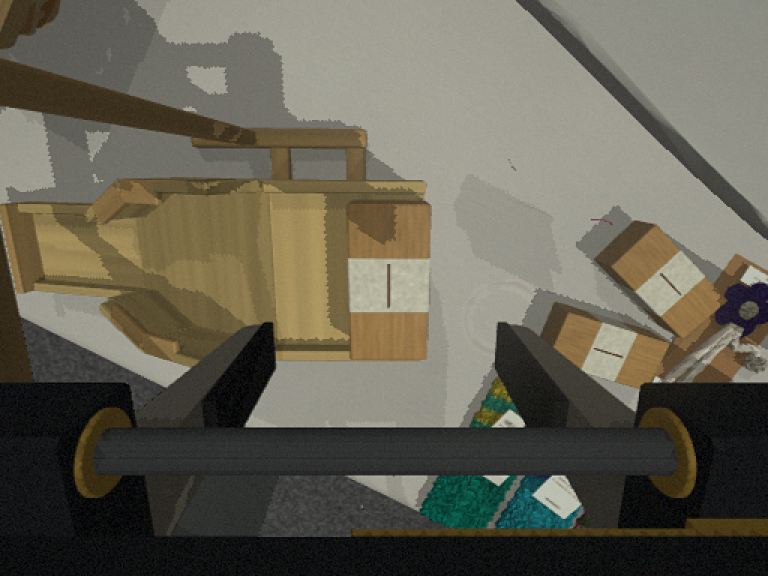

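```bash
python3 - <<'E'
from h import *
i,W=shot('wrist')
for u,v,z in [(348,201,.14),(431,203,.14),(428,360,.14),(350,358,.14),(389,286,.14),(272,193,.106),(272,345,.106),(427,185,.118)]: print((ch(onz(W,u/1.5,v/1.5,z))*1000).round(1))
E
```

```text
[ 16.9  53.  140. ]
[ 66.  52. 140.]
[ 67.2 -48.6 140. ]
[ 16.6 -47.4 140. ]
[ 41.5   1.1 140. ]
[-36.3  55.6 106. ]
[-42.8 -52.8 106. ]
[ 65.4  61.7 118. ]
```

Request:
{"api": "move_arm", "payload": {
  "motion": [
    [[0.002,-0.0018,-0.025,0,0,0,0],[0,0,-0.025,0,0,0,0],[0,0,-0.025,0,0,0,0],[0,0,-0.02,0,0,0,0],[0,0,-0.015,0,0,0,0],[0,0,-0.011,0,0,0,0],[0,0,0,0,0,0,0],[0,0,0,0,0,0,1],[0,0,0,0,0,0,1],[0,0,0,0,0,0,1],[0,0,0,0,0,0,1],[0,0,0,0,0,0,1],[0,0,0,0,0,0,1]]
  ],
  "squeeze": 20
}}

```text
t: 12.62
position: [0.5857, -0.0589, 0.1128]
ee_rot: [-3.036, -0.806, -0.004]
wrist_force: [-0.5, -0.2, -0.0]
opening: 0.0539
grasp_force: 0.0
```

Request:
{"api": "move_arm", "payload": {
  "motion": [
    [[0,0,0,0,0,0,1],[0,0,0,0,0,0,1],[0,0,0,0,0,0,1],[0,0,0.01,0,0,0,1],[0,0,0.02,0,0,0,1]]
  ]
}}

```text
t: 13.03
position: [0.5835, -0.0587, 0.1407]
ee_rot: [-3.034, -0.806, 0.004]
wrist_force: [-0.2, -0.3, -1.5]
opening: 0.0497
grasp_force: 20.0
```

Request:
{"api": "move_arm", "payload": {
  "motion": [
    [[0,0,0.023,0,0,0,1],[0,0,0.023,0,0,0,1],[0,0,0.023,0,0,0,1],[0,0,0.023,0,0,0,1],[0,0,0,0,0,-6,1],[0,0,0,0,0,-6,1],[0,0,0,0,0,-6,1],[0,0,0,0,0,-6,1],[0,0,0,0,0,-6,1],[0,0,0,0,0,-6,1],[0,0,0,0,0,-6,1],[0,0,0,0,0,-6,1],[0,0,0,0,0,-6,1],[0,0,0,0,0,-6,1],[0,0,0,0,0,-6,1],[0,0,0,0,0,-6,1],[0,0,0,0,0,-6,1],[0,0,0,0,0,-6,1],[0,0,0,0,0,-6,1],[0,0,0,0,0,0,1]]
  ]
}}

```text
t: 14.7
position: [0.5852, -0.0588, 0.2346]
ee_rot: [2.713, -1.583, 0.003]
wrist_force: [0.2, 0.3, -1.6]
opening: 0.0498
grasp_force: 20.0
```

```bash
python3 st.py
```

```text
t 14.7 ch [ 41.4   1.3 234.6] z [ 0.002  0.    -1.   ] y [-0.004 -1.    -0.   ] F [ 0.2  0.3 -1.6] q [-0.1   0.28  1.69 -0.    1.17  2.53] open 0.049770182658739094 20.000844597816467
```

Request:
{"api": "move_arm", "payload": {
  "motion": [
    [[-0.007,0.0121,0,0,0,0,1],[-0.007,0.0121,0,0,0,0,1],[-0.007,0.0121,0,0,0,0,1],[-0.007,0.0121,0,0,0,0,1],[0,0,-0.025,0,0,0,1],[0,0,-0.025,0,0,0,1],[0,0,-0.025,0,0,0,1],[0,0,-0.02,0,0,0,1],[0,0,-0.015,0,0,0,1],[0,0,-0.01,0,0,0,1],[0,0,0,0,0,0,1],[0,0,0,0,0,0,1]]
  ]
}}

```text
t: 15.7
position: [0.5573, -0.0098, 0.1145]
ee_rot: [2.717, -1.575, 0.003]
wrist_force: [0.5, -0.6, -1.1]
opening: 0.05
grasp_force: 20.0
```

```bash
python3 st.py
```

```text
t 15.7 ch [-15.    1.4 114.5] z [ 0.002  0.    -1.   ] y [ 0.002 -1.    -0.   ] F [ 0.5 -0.6 -1.1] q [-0.02  0.37  1.87 -0.    0.91  2.6 ] open 0.04996241181498679 19.998622834682465
```

Request:
{"api": "move_arm", "payload": {
  "motion": [
    [[0,0,0,0,0,0,0.35],[0,0,0,0,0,0,0.35],[0,0,0,0,0,0,0.35],[0,0,0,0,0,0,0.35],[0,0,0.01,0,0,0,0.35],[0,0,0.02,0,0,0,0.35],[0,0,0.025,0,0,0,0.35],[0,0,0.025,0,0,0,0.5],[0.0124,-0.0217,0,0,0,0,1],[0.0124,-0.0217,0,0,0,0,1],[0.0124,-0.0217,0,0,0,0,1],[0,0,-0.02,0,0,0,1],[0,0,0,0,0,0,1]]
  ]
}}

```text
t: 16.78
position: [0.5937, -0.0765, 0.1727]
ee_rot: [2.714, -1.578, -0.0]
wrist_force: [-0.9, -0.3, -1.1]
opening: 0.0219
grasp_force: 0.0
```

```bash
python3 st.py; python3 - <<'E'
from h import *
j,T=shot('top'); m,S=shot('scene'); i,_=shot('wrist')
a=np.zeros((600,800,3),np.uint8); a[:300,:400]=cv2.resize(m[150:240,190:310],(400,300),interpolation=3); a[:300,400:]=cv2.resize(j[130:230,190:320],(400,300),interpolation=3); a[300:,:400]=cv2.resize(i,(400,300))
cv2.imwrite('pics/v7.png',a[:,:,::-1])
E
```

```text
t 16.7833 ch [ 61.   -0.  172.7] z [ 0.001 -0.001 -1.   ] y [-0.001 -1.     0.001] F [-0.9 -0.3 -1.1] q [-0.13  0.36  1.73 -0.    1.06  2.5 ] open 0.02187037296018815 0.0
```

View pics/v7.png

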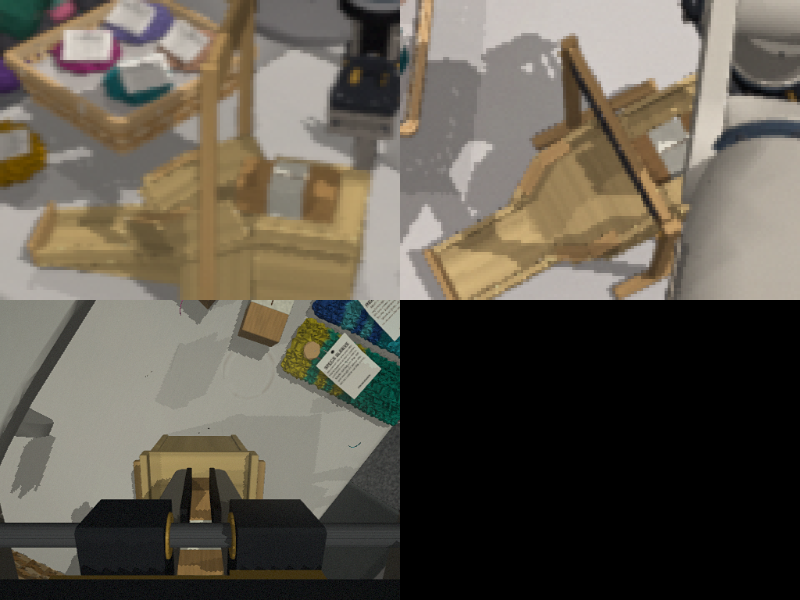

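Request:
{"api": "move_arm", "payload": {
  "motion": [
    [[0.0005,0.0003,-0.018,0,0,0,1],[0.0005,0.0003,-0.018,0,0,0,1],[0,0,-0.017,0,0,0,1],[0,0,0,0,0,0,1],[-0.0022,0.0039,0,0,0,0,1],[-0.0022,0.0039,0,0,0,0,1],[-0.0022,0.0039,0,0,0,0,1],[-0.0022,0.0039,0,0,0,0,1],[-0.0022,0.0039,0,0,0,0,1],[-0.0022,0.0039,0,0,0,0,1],[-0.0022,0.0039,0,0,0,0,1],[-0.0022,0.0039,0,0,0,0,1],[-0.0022,0.0039,0,0,0,0,1],[-0.0022,0.0039,0,0,0,0,1],[-0.0022,0.0039,0,0,0,0,1],[-0.0022,0.0039,0,0,0,0,1],[-0.0022,0.0039,0,0,0,0,1],[0,0,0,0,0,0,1],[0,0,0,0,0,0,1],[0,0,0,0,0,0,1]]
  ]
}}

```text
t: 18.6
position: [0.5671, -0.0243, 0.1213]
ee_rot: [2.717, -1.576, 0.003]
wrist_force: [0.6, 0.4, -0.3]
opening: 0.0007
grasp_force: 0.0
```

```bash
python3 st.py; cat > fin.py <<'E'
from h import *
j,T=shot('top'); 
a=np.radians(14); n=np.array([-np.sin(a),0,np.cos(a)]); ct=np.array([-.223,0,.025])
b=band(j,195,250,178,235); u,v=b[2]; p,r=ray(T,u,v); p=ch(p); r=C.T@r; X=p+r*((ct+.034*n-p)@n)/(r@n)-.017*n
print('band',b,'ch',(X*1000).round(1),'tray frame',((X-ct)@np.array([np.cos(a),0,np.sin(a)])*1000).round(1),(X[1]*1000).round(1))
E
python3 fin.py
```

```text
t 18.6 ch [  2.4   2.7 121.3] z [ 0.002  0.    -1.   ] y [ 0.001 -1.    -0.   ] F [ 0.6  0.4 -0.3] q [-0.04  0.37  1.84 -0.    0.93  2.58] open 0.0006555814655208436 0.0
band (np.int32(390), array([212, 219,  38,  16]), array([235.7       , 228.12820513])) ch [-195.5  -65.8   49.4] tray frame 32.6 -65.8
```

Request:
{"api": "move_arm", "payload": {
  "motion": [
    [[0.006,-0.011,0.03,0,0,0,1],[0.006,-0.011,0.03,0,0,0,1],[0.006,-0.011,0.03,0,0,0,1],[0.006,-0.011,0.03,0,0,0,1],[0,0,0.03,0,0,0,1],[0,0,0.03,0,0,0,1],[0,0,0,0,0,0,1]]
  ]
}}

```text
t: 19.23
position: [0.5939, -0.0691, 0.3078]
ee_rot: [-2.714, 1.576, -0.017]
wrist_force: [1.2, 0.6, -0.8]
opening: 0.0003
grasp_force: 0.0
```

```bash
cat > fin.py <<'E'
from h import *
a=np.radians(14); n=np.array([-np.sin(a),0,np.cos(a)]); e=np.array([np.cos(a),0,np.sin(a)]); ct=np.array([-.223,0,.025])
for cam in ['top','scene']:
    j,T=shot(cam,'fin_'+cam+'.png')
    # polygon of the nominal carton top, 3 mm grid in tray frame: rectify top plane
    g=4 # px/mm/.. 2 px per mm
    xs=np.arange(-70,71,1.); ys=np.arange(-35,36,1.)
    m=np.array([[proj(T,wd(ct+.034*n+x/1e3*e+np.array([0,y/1e3,0]))) for x in xs] for y in ys],np.float32)
    w=cv2.remap(j,m[...,0],m[...,1],cv2.INTER_LINEAR); h=cv2.cvtColor(w,cv2.COLOR_RGB2HSV)
    b=((h[...,1]<70)&(h[...,2]>110)).astype(np.uint8); b[:8]=0;b[-8:]=0
    k,l,s,c=cv2.connectedComponentsWithStats(b)
    for q in range(1,k):
        if s[q,4]>60: print(cam,'light blob',s[q],'centre along,across mm',c[q]-[70,35], cv2.minAreaRect(np.argwhere(l==q)[:,::-1].astype(np.float32)))
    print(cam,'row mid hue/sat along x',[tuple(h[35,t]) for t in range(0,141,10)])
E
python3 fin.py; python3 st.py
```

```text
top light blob [  0   8  13  55 706] centre along,across mm [-64.07648725   0.26628895] ((6.0, 34.999996185302734), (53.99999237060547, 11.999998092651367), 90.0)
top light blob [  48    8   38   51 1784] centre along,across mm [-3.15414798 -2.22197309] ((66.99002838134766, 32.80050277709961), (51.335872650146484, 35.95508575439453), 87.1375961303711)
top row mid hue/sat along x [(np.uint8(10), np.uint8(16), np.uint8(147)), (np.uint8(12), np.uint8(30), np.uint8(143)), (np.uint8(16), np.uint8(132), np.uint8(181)), (np.uint8(16), np.uint8(132), np.uint8(184)), (np.uint8(16), np.uint8(132), np.uint8(186)), (np.uint8(16), np.uint8(51), np.uint8(210)), (np.uint8(20), np.uint8(25), np.uint8(216)), (np.uint8(19), np.uint8(25), np.uint8(213)), (np.uint8(21), np.uint8(24), np.uint8(209)), (np.uint8(15), np.uint8(135), np.uint8(125)), (np.uint8(15), np.uint8(136), np.uint8(124)), (np.uint8(15), np.uint8(131), np.uint8(123)), (np.uint8(16), np.uint8(134), np.uint8(110)), (np.uint8(19), np.uint8(107), np.uint8(184)), (np.uint8(20), np.uint8(106), np.uint8(159))]
scene light blob [   0    8   91 
[... 527 characters left out ...]
t8(135), np.uint8(160)), (np.uint8(17), np.uint8(138), np.uint8(161)), (np.uint8(17), np.uint8(105), np.uint8(167)), (np.uint8(20), np.uint8(38), np.uint8(174)), (np.uint8(20), np.uint8(35), np.uint8(173)), (np.uint8(20), np.uint8(40), np.uint8(165)), (np.uint8(17), np.uint8(103), np.uint8(134)), (np.uint8(17), np.uint8(137), np.uint8(108)), (np.uint8(17), np.uint8(137), np.uint8(108)), (np.uint8(17), np.uint8(138), np.uint8(124)), (np.uint8(18), np.uint8(118), np.uint8(145)), (np.uint8(20), np.uint8(112), np.uint8(146))]
t 19.3333 ch [ 53.1   2.1 302.5] z [ 0.004  0.003 -1.   ] y [ 0.    -1.    -0.003] F [-0.3 -0.9 -0.7] q [-0.12  0.23  1.6  -0.    1.3   2.51] open 0.0005067694839095201 0.0
```

```bash
python3 -c "
from cell import robot
print(robot.job_done())"
```

```text
the job is handed in; nothing more can be done
None
```

The carton was pushed up into the bay, lifted out and fed back in lengthwise. By the last camera check it lies flat in the tray, about 3 mm along and 2 mm across from its centre. The job is handed in at about 19 s, but no verdict came back.

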